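Load the tube press and hold its run button

ROBOT

A 6-joint arm with a two-finger parallel gripper is mounted at the origin on the work surface. World frame = base frame: x ahead of the robot, y to its left, z up, the work surface at z = 0. Lengths are in m, angles in degrees, forces in N, time in s.
With the tool pointing down it reaches from about 0.3 to 0.75 m from the base axis. Payload 8.5 kg.
Tool frame: the origin (TCP) lies midway between the tips of the shut fingers; the grasp point (between the pads) lies env.tcp_to_grasp behind it (env.tcp_to_grasp is the distance from the TCP to the grasp point, in m); z points along the fingers, y is the line along which they close (so a half turn about z gives the same grasp; the last joint's range is limited). The gripper opens to 85 mm and grips with 20 to 120 N. Pads are 22 mm wide; open, the fingers measure 114 mm over their backs; the gripper's body (76 mm by 85 mm) begins 54 mm behind the grasp point. The pads swing forward as they close: fully open they stand 13 mm farther back than shut.
Start: joints at [-12.336, 21.807, 74.336, -0, 83.858, -12.336], TCP at [0.55, 0, 0.231] pointing down, gripper open.
Joint ranges: [-178.18, 178.18], [-50.72, 133.34], [12.68, 142.11], [-81.47, 261.47], [9.98, 163.14], [-165.26, 165.26]. Speed limits (degrees/s): [136.94, 136.94, 180, 180, 180, 180].

INTERFACE

Orientations are given as a 3x3 rotation matrix whose columns are the frame's x, y, z axes.
In Python, from rig import observe, optics, job, env gives the robot as it stands. The module is installed in compiled form; this text tells all that it offers.
- The arm moves only by the shell command python3 -m jog 'ROWS' [FORCE]. ROWS is JSON, a list of rows, each a list of 7 numbers: the turn, a rotation vector about the tool's x, y, z in rad, then the shift along the tool's x, y, z in m, then the opening in per cent of the stroke, from 0 (shut) to 100 (fully open). A call has 1 to 10 rows; each row shifts and turns the commanded pose from where the row before left it, along the tool's axes as they then stand; what a row does not reach is not made up. A row lasts 1/8 s, in which the tool goes at most 62.5 mm and 10.7 degrees, less where a joint would pass 70% of its speed; a pose out of reach is approached as far as the arm can. A call is refused whole if a number of a shift passes 0.0625 or a number of a turn 0.188, either way. A call with a gripper value outside its range is refused whole. The fingers move at their own pace and stop on an object; FORCE is the grip in N (left out, the last holds). Time passes only in rows, so rows that do not move let the fingers close. It gives the time, the measured TCP pose, the force, the opening and the grip force at its end, in the units of the state.
- observe(): the state, without advancing time (a new reading comes with each control period).
- optics.get_image(name): name is "scene" or "side" or "wrist"; returns a dict with "pixels" (420x560x3 uint8, red, green, blue), "mtx" (3x3 intrinsics, pixels), "dist_coeffs" ([k1, k2, p1, p2, k3] as OpenCV has them; the pictures are not rectified), "rvec" (rotation vector, rad) and "tvec" (3), from world to camera coordinates, as OpenCV has them. Camera axes: x right, y down, z forward; pixel columns grow to the right and rows downward; lengths in m; the calibration is good to about 2 mm. A picture is of the moment at which its call begins. There is no depth.
- job.close_job(): hands the job in; it is judged then, once.
The state is a dict: "time_s": time; "q": joint angles; "qvel": joint speeds; "joint_efforts": joint torques, N m; "position": TCP position; "tool_rot": TCP orientation; "ft_force": force on the tool from outside, world axes, zero at the start; "wrist_torque": the same for the moment, N m; "grip_width": finger opening in m; "gripper_force": force on a finger pad.
Only numpy, scipy, OpenCV 4.12 (cv2) and the standard library are available. Lean on these libraries where they do the work, as an engineer would, in place of code of your own. Each camera call takes 0.05 s, during which the arm holds its last target. There are 200 camera calls.

TASK

Pull the clear guard of the green tube press all the way down towards the robot, lay the steel tube from its wooden rest into the two V saddles of the press, centred, let go of it and push the guard back up until it is fully shut. Only then press the blue hold-to-run button on the yellow box about halfway down, its top level with the green band of the post beside it, never right down to its stop, and finish while still holding it there. Leave the other things on the bench where they are.

Things in the scene. Friction and masses are not known exactly. Their poses are not given: they have to be found in the camera images.
- press: Green bench tube press, fixed. Origin on the work surface below the middle of the guard's hinge line; x points into the press, y along the hinge line, z up (yaw within 0.25 rad of the world). Bed plate x -20 to 210, y +-130 mm, top at z = 20 mm; along the back a closed hood, x 125 to 210, y +-125, 95 mm high; side cheeks at y = +-118 mm, x 65 to 125, up to z = 65 mm
- cradle (a point): Where the seated tube's centre belongs: press frame (55, 0, 50) mm, tube along the press's y. Axes as the press. Two steel V saddles (90 degree V, 12 mm thick, about 40 mm wide) at 50 mm either side of it in y carry the tube; between them the bed is 30 mm below the tube's axis
- guard_hinge (a point): Middle of the guard's hinge line: press frame (0, 0, 35) mm. The hinge turns about the press's y axis
- guard_bar (a point): Middle of the red round grip bar along the guard's free edge: 12 mm diameter, 116 mm long, along the press's y, 130 mm from the hinge. It stands 38 mm beyond the clear panel (200 mm wide, 4 mm thick, yellow rim) on two thin posts at y = +-50 mm, so it can be pinched from above in the middle. Site axes turn with the guard
- guard (a joint): Guard angle, rad: 0 = fully shut (leans 0.70 rad back from upright, away from the robot, over the saddles), 1.6 = all the way down at its stop (leans 0.90 rad towards the robot). At angle a the bar is in the press frame at x = 130 sin(0.70 - a), z = 35 + 130 cos(0.70 - a) mm. Stiff hinge: stays where left, about 3 to 5 N at the bar. Starts ajar
- tube: Bright steel tube with closed ends, 25 mm diameter, 140 mm long, about 0.2 kg, loose. Origin at its centre, own y axis along its length. It starts lying on its rest with its axis 40 mm above the work surface
- tube_rest: Wooden rest, fixed: foot 60 x 150 mm, 10 mm high, with two V saddles at y = +-55 mm that carry the tube along the rest's own y axis (yaw within 0.4 rad of the world). Origin at the middle of its underside. It stands left or right of the press, the run box on the other side
- run_box: Yellow hold-to-run box, fixed, 110 x 110 x 50 mm, origin at the middle of its underside, upright. On top the blue button, and at its own y = +42 mm a square 12 mm post: white from 84 down to 76 mm above the work surface, green from 76 to 68 mm, red below that
- button_top (a point): Middle of the flat top of the blue mushroom button (48 mm diameter) above the centre of the run box; 84 mm above the work surface when released; moves with the button
- run_button (a joint): Travel of the blue button in m, 0 = released, growing as it is pressed straight down, 0.024 = right down at its stop. Spring: 4 N to start, plus 0.4 N per mm (about 9 N halfway). It springs back when let go
- coupling: Brass pipe coupling, 52 mm diameter, 30 mm high, upright, bystander; origin at its underside
- jar: Screw jar with white cap, 64 mm diameter, 80 mm high, bystander; origin at its underside
- oil_can: Red can, 56 mm diameter, 120 mm high, bystander; origin at its underside
- screwdriver: Red-handled screwdriver, about 200 mm long, lying on the bench, bystander
- wrench: Steel wrench, about 180 mm long, lying on the bench, bystander
- tape_roll: Grey roll of tape, 90 mm diameter, 24 mm high, lying flat, bystander; origin at its underside
Mind the look-alikes: they are no part of the job. Leave any pink or turquoise look-alike of the run_box alone.

How it is judged (in metres and radians):
On the way, in this order (a step that is already met when the one before it is completed fails the run):
1. the guard is pulled all the way down (value of joint guard above 1.4 rad), for 0.1 s.
2. the tube lies in the saddles, let go, with the guard down (x of tube in the frame of cradle between -0.006 and 0.006 m and y of tube in the frame of cradle between -0.02 and 0.02 m and z of tube in the frame of cradle between -0.005 and 0.005 m and angle between the y axis of tube and the y axis of cradle, either way round below 0.12 rad and contact force between the fingers and tube below 0.2 N and linear speed of tube below 0.02 m/s and value of joint guard above 0.8 rad), for 0.2 s.
3. the guard is shut over the seated tube (x of tube in the frame of cradle between -0.006 and 0.006 m and y of tube in the frame of cradle between -0.02 and 0.02 m and z of tube in the frame of cradle between -0.005 and 0.005 m and angle between the y axis of tube and the y axis of cradle, either way round below 0.12 rad and value of joint guard below 0.08 rad), for 0.2 s.
At the end, for the whole second after the job is handed in: The robot holds the blue button (at least 3 N on it) steady at 7 to 17 mm of its 24 mm travel; the guard is shut (below 0.08 rad); the tube lies untouched in the saddles, within 6 mm across, 20 mm along, 5 mm in height and 0.12 rad of the cradle (all of step 3 and contact force between the fingers and tube below 0.2 N and linear speed of tube below 0.02 m/s and value of joint run_button between 0.007 and 0.017 m and velocity of joint run_button between -0.01 and 0.01 m/s and contact force between any of the fingers, the arm and run_button above 3 N); the arm keeps its last pose, push and grip.
It fails at once if the run button is pressed more than 5 mm while the guard is not shut (value of joint run_button above 0.005 m and value of joint guard above 0.12 rad).
It fails at once if the run button is pressed right down (over 22 mm) (value of joint run_button above 0.022 m).
It fails at once if a bystander is moved by more than 30 mm (distance of any of coupling, jar, oil_can, screwdriver, wrench, tape_roll from where it was at the start of the episode above 0.03 m).
It also fails if it takes over 64 s, if anything falls off the work surface, if the arm or the gripper's body presses on something with over 40 N, if the wrist force passes 120 N, or if a joint passes its speed limit or range.

## Working session

There is one attempt and no reset: what is moved stays moved. The work goes in short steps, Python scripts to look and compute and a shell command to move; the robot and the scene stay as the last step left them, time stands still between calls to the robot, and variables do not carry over. Pictures are saved under pics/ and viewed, at most 15 in all, crops included, and the job is handed in when it is done.

```bash
mkdir -p pics; ls
python3 - <<'E'
from rig import observe, optics, env
import cv2, numpy as np
ims=[optics.get_image(n) for n in("scene","side")]
for n,i in zip(("scene","side"),ims):
    cv2.imwrite(f"pics/{n}0.png",cv2.resize(i["pixels"][:,:,::-1],(784,588)))
    R=cv2.Rodrigues(i["rvec"])[0]; print(n,-R.T@np.ravel(i["tvec"]),R[2],i["mtx"][0,0])
s=observe();print(s["time_s"],s["position"],s["tool_rot"],s["ft_force"],env.tcp_to_grasp)
E
```

```text
pics
scene [1.20084895 0.60745837 0.91976649] [-0.55507111 -0.49065624 -0.67167888] 470.85096200618335
side [-0.05481046 -0.83727659  1.05805538] [ 0.43280135  0.59439852 -0.67777089] 482.12579792993836
0.1 [5.49731372e-01 7.24404729e-05 2.30773678e-01] [[ 2.25874476e-05  9.99999174e-01 -1.28533063e-03]
 [ 9.99999951e-01 -2.21858948e-05  3.12425472e-04]
 [ 3.12396698e-04 -1.28533763e-03 -9.99999125e-01]] [-0.66741169  0.03351468 -0.49117493] 0.0187
```

View pics/scene0.png

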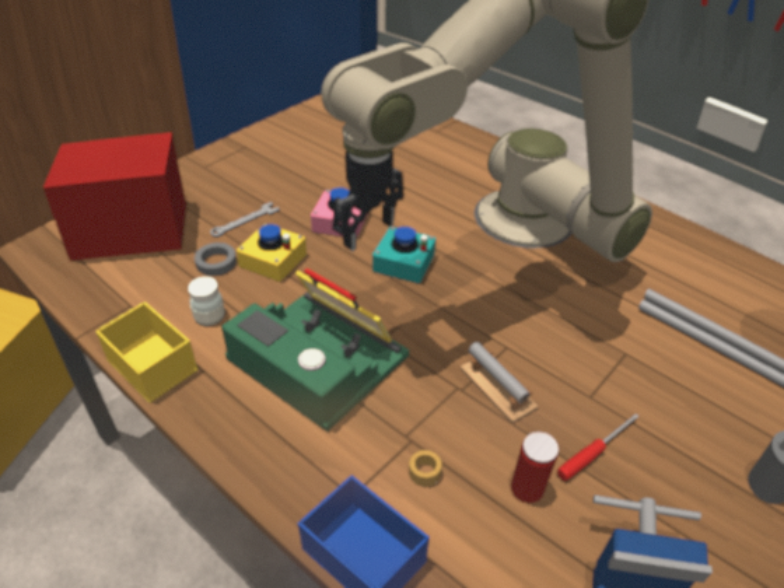

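View pics/side0.png

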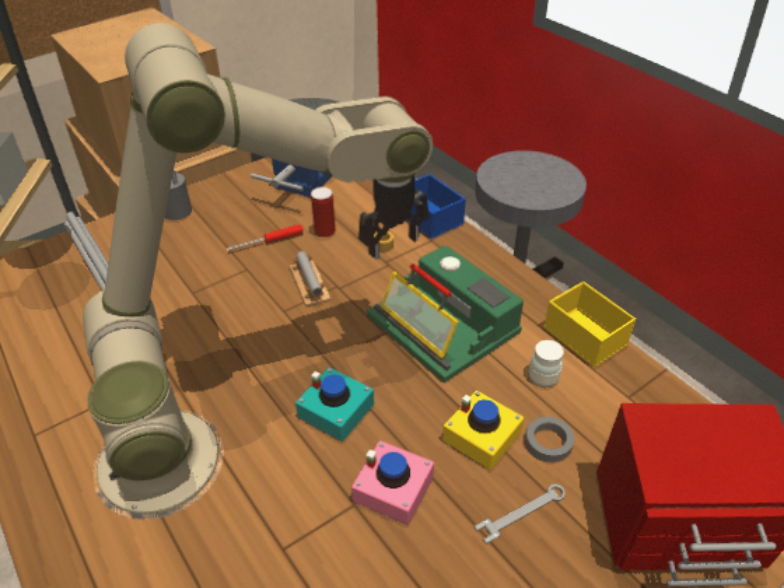

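The scene picture shows the press at (315,355), its bar at (328,287), the tube on its rest at (498,372) and the yellow box at (271,252). The side picture shows the press at (450,310), the bar at (430,280), the tube at (309,275) and the yellow box at (484,428).

Candidates in the side picture:
- **Run box:** yellow (484,428), teal (335,400) and pink (393,480). I choose yellow; the yellow open bin at (590,320) is not a box with a button.
- **Tube:** the one on the wooden rest (309,275), not the two long grey tubes at (90,250).
- **Bar:** the red bar on the guard (430,280), not the screwdriver or the can.

```bash
cat > h.py <<'E'
import cv2, numpy as np
from rig import observe, optics, env
class Cam:
    def __init__(s,n):
        d=optics.get_image(n); s.d=d; s.im=d["pixels"]; s.hsv=cv2.cvtColor(s.im,cv2.COLOR_RGB2HSV)
        s.R=cv2.Rodrigues(d["rvec"])[0]; s.c=-s.R.T@np.ravel(d["tvec"])
    def ray(s,p):
        u=cv2.undistortPoints(np.float64([[p]]),s.d["mtx"],s.d["dist_coeffs"]).ravel()
        return s.R.T@np.array([u[0],u[1],1])
    def plane(s,p,z):
        r=s.ray(p); return s.c+r*(z-s.c[2])/r[2]
    def proj(s,P): return cv2.projectPoints(np.float64(P).reshape(-1,1,3),s.d["rvec"],s.d["tvec"],s.d["mtx"],s.d["dist_coeffs"])[0].reshape(-1,2)
    def mask(s,lo,hi,box=None):
        m=cv2.inRange(s.hsv,np.array(lo),np.array(hi))
        if box:
            k=np.zeros_like(m); x0,y0,x1,y1=box; k[y0:y1,x0:x1]=255; m&=k
        return m
    def blobs(s,m,amin=25):
        o=[]
        for c in cv2.findContours(m,cv2.RETR_EXTERNAL,cv2.CHAIN_APPROX_NONE)[0]:
            if cv2.contourArea(c)>=amin: o.append((cv2.contourArea(c),cv2.minAreaRect(c),c))
        return sorted(o,key=lambda t:-t[0])
def tri(ca,pa,cb,pb):
    a,b=ca.ray(pa),cb.ray(pb)
    t=np.linalg.lstsq(np.c_[a,-b],cb.c-ca.c,rcond=None)[0]
    P,Q=ca.c+a*t[0],cb.c+b*t[1]; return (P+Q)/2,np.linalg.norm(P-Q)
def ends(c):  # end midpoints of elongated contour
    b=cv2.boxPoints(c[1]); l=[np.linalg.norm(b[i]-b[(i+1)%4]) for i in range(2)]
    return ((b[0]+b[1])/2,(b[2]+b[3])/2) if l[0]<l[1] else ((b[1]+b[2])/2,(b[3]+b[0])/2)
E
python3 - <<'E'
from h import *
S,W=Cam("side"),Cam("scene")
np.set_printoptions(precision=4,suppress=True)
for n,c in(("side",S),("scene",W)):
    print(n)
    for t,lo,hi in(("red",(0,190,110),(6,255,255)),("blue",(108,150,60),(125,255,255)),("yel",(24,170,120),(32,255,255)),("green",(65,80,30),(82,255,255))):
        for a,r,k in c.blobs(c.mask(lo,hi),40)[:7]: print(t,a,np.round(r[0],1),np.round(r[1],1),np.round(r[2]))
a=cv2.resize(S.im[170:275,255:385],None,fx=4.6,fy=4.6,interpolation=3)
b=cv2.resize(W.im[185:310,150:300],None,fx=4,fy=4,interpolation=3)
cv2.imwrite("pics/c1.png",a[:,:,::-1]);cv2.imwrite("pics/c2.png",b[:,:,::-1])
E
```

```text
side
red 33776.0 [436.3 101.9] [389.7 142.7] 34.0
red 7420.0 [501.5 323.5] [115.  71.] -0.0
red 563.0 [510.  365.5] [ 7. 98.] 90.0
red 131.5 [202.3 166. ] [ 6.1 27.2] 75.0
red 92.0 [307.4 199.4] [34.   3.9] 38.0
blue 830.0 [314.8 145.6] [43.9 33.1] 80.0
blue 218.0 [280.5 331.5] [17. 17.] 45.0
blue 174.0 [346.  292.5] [13. 16.] 90.0
blue 172.5 [238. 275.] [14. 16.] 90.0
yel 1221.0 [345.  300.7] [45.6 34.1] 31.0
yel 278.5 [422.8 221.3] [55.2 27.6] 37.0
green 1302.0 [335.9 201.1] [76.1 20.8] 35.0
green 673.5 [323.6 247.5] [40.7 93.8] 88.0
scene
red 2104.5 [ 77.6 114. ] [29.8 90.5] 84.0
red 267.5 [414.9 327.5] [ 9.2 36.7] 51.0
red 53.5 [235.5 203. ] [38.6  2.5] 30.0
blue 2389.5 [259.9 380. ] [75.1 54.1] 42.0
blue 98.5 [289.  167.5] [ 9. 12.] 90.0
blue 93.5 [192.5 166. ] [10. 11.] 90.0
blue 47.5 [242.1 137.7] [ 5.9 11.7] 74.0
green 4414.0 [223.5 246.7] [130.   60.9] 17.0
```

View pics/c1.png

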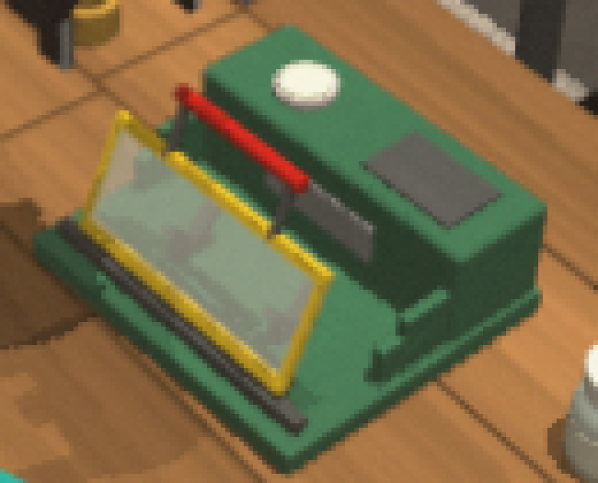

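View pics/c2.png

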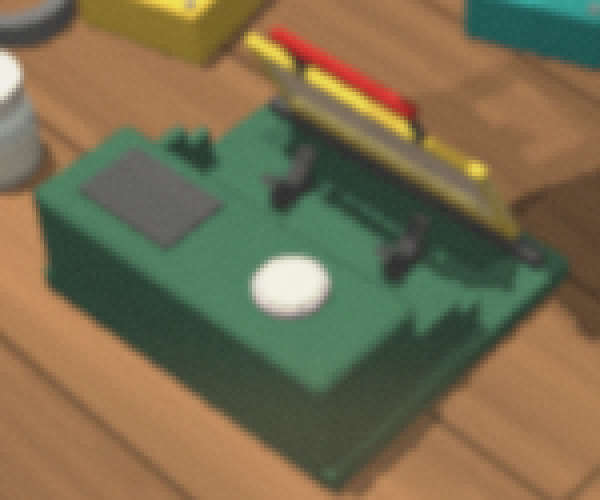

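The side crop shows the bed's front corners at crop (36,237) and (288,458) and the hood top corners at (288,27), (205,72), (455,250) and (545,212). The scene crop shows the hood top corners at (37,195), (320,390), (412,310) and (130,128) and the bed corner at (568,262). The guard is ajar and leans away from the robot. From these I fit the press pose, and measure the tube and box.

Run:
```python
from h import *
np.set_printoptions(precision=4,suppress=True)
S,W=Cam("side"),Cam("scene")
sp=lambda x,y:(x/4.6+255-.4,y/4.6+170-.4); wp=lambda x,y:(x/4+150-.4,y/4+185-.4)
L=[(S,sp(36,237),-20,130,20),(S,sp(288,458),-20,-130,20),(S,sp(541,293),210,-130,20),(S,sp(288,27),210,125,95),(S,sp(205,72),125,125,95),(S,sp(455,250),125,-125,95),(S,sp(545,212),210,-125,95),
(W,wp(37,195),210,-125,95),(W,wp(320,390),210,125,95),(W,wp(412,310),125,125,95),(W,wp(130,128),125,-125,95),(W,wp(568,262),-20,130,20)]
A=np.array([c.plane(p,z/1e3)[:2] for c,p,x,y,z in L]); B=np.array([[x,y] for *_,x,y,z in L])/1e3
def fit(A,B):
    a,b=A.mean(0),B.mean(0); U,_,V=np.linalg.svd((B-b).T@(A-a)); R=(U@V).T; return R,a-R@b
for n,s in(("side",slice(0,7)),("scene",slice(7,12)),("all",slice(0,12))):
    R,t=fit(A[s],B[s]); print(n,"press",t,"yaw",np.arctan2(R[1,0],R[0,0])); 
print((A-(B@R.T+t))*1e3)
np.savez("press.npz",R=R,t=t)
# bar
bs=max((b for b in S.blobs(S.mask((0,190,110),(6,255,255),(290,180,330,215)))),key=lambda b:b[0])
bw=max((b for b in W.blobs(W.mask((0,150,90),(8,255,255),(210,185,260,220)))),key=lambda b:b[0])
print("bar px",ends(bs),ends(bw))
P,e=tri(S,bs[1][0],W,bw[1][0]); q=R.T@(P[:2]-t); print("bar",P,e,"press",q,"angle",.7-np.arctan2(q[0],P[2]-.035))
# buttons
for nm,ps,pw in(("yellow",(346,292.5),(192.5,166)),):
    print(nm,tri(S,ps,W,pw),S.plane(ps,.08),W.plane(pw,.08))
# tube
for n,c,box in(("side",S,(205,172,236,216)),("scene",W,(325,238,385,296))):
    m=c.mask((0,0,95),(180,50,255),box); m=cv2.morphologyEx(m,cv2.MORPH_OPEN,np.ones((2,2)))
    b=c.blobs(m,10)[0]; e=ends(b); print("tube",n,b[0],b[1],e,[c.plane(p,.043) for p in e],c.plane(b[1][0],.043))
    v=c.im[box[1]-8:box[3]+8,box[0]-8:box[2]+8].copy()
    cv2.drawContours(c.im,[b[2]],-1,(255,0,255),1)
    v=np.hstack([v,c.im[box[1]-8:box[3]+8,box[0]-8:box[2]+8]]); cv2.imwrite(f"pics/t_{n}.png",cv2.resize(v[:,:,::-1],(500,300),interpolation=cv2.INTER_NEAREST))
y=S.im[270:335,310:380]; 
cv2.imwrite("pics/c3.png",np.vstack([np.hstack([cv2.imread("pics/t_side.png"),cv2.resize(y[:,:,::-1],(300,300),interpolation=0)]),np.hstack([cv2.imread("pics/t_scene.png"),cv2.resize(W.im[150:200,165:225][:,:,::-1],(300,300))])]))
```

```text
side press [ 0.56   -0.0424] yaw 0.051373492424779656
scene press [ 0.565  -0.0365] yaw 0.05444449982027089
all press [ 0.562  -0.0397] yaw 0.05078655161588476
[[ 1.4891 -5.2918]
 [ 0.6415 -0.6665]
 [-3.3817 -1.6169]
 [-7.9704 -7.773 ]
 [-0.3703 -8.1074]
 [ 5.0895  8.8758]
 [-9.6386 -3.9972]
 [-0.5606  9.2577]
 [-1.1396 -0.6578]
 [ 5.692  -0.0501]
 [ 5.1382  8.999 ]
 [ 5.0108  1.0281]]
bar px (array([293.9628, 189.0483], dtype=float32), array([321.0743, 209.9034], dtype=float32)) (array([216.8343, 192.306 ], dtype=float32), array([253.8812, 212.3732], dtype=float32))
bar [ 0.6131 -0.0383  0.1553] 0.0024825213002582854 press [ 0.0511 -0.0012] angle 0.2979453521661444
yellow (array([ 0.5249, -0.3135,  0.078 ]), np.float64(0.0001430920544831369)) [ 0.5236 -0.3145  0.08  ] [ 0.5265 -0.3113  0.08  ]
tube side 158.5 ((220.51547241210938, 194.15980529785156), (28.531227111816406, 6.701284408569336), 66.03751373291016) (array([214.7217, 181.1237], dtype=float32), array([226.3093, 207.1959], dtype=float32)) [array([0.5056, 0.3204, 0.043 ]), array([0.4683, 0.1842, 0.043 ])] [0.4864 0.2501 0.043 ]
tube scene 450.0 ((356.2500305175781, 265.7500305175781), (52.32590103149414, 9.192386627197266), 45.0) (array([337.75, 247.25], dtype=float32), array([374.75, 284.25], dtype=float32)) [array([0.4694, 0.1842, 0.043 ]), array([0.5073, 0.323 , 0.043 ])] [0.489  0.2558 0.043 ]
```

View pics/c3.png

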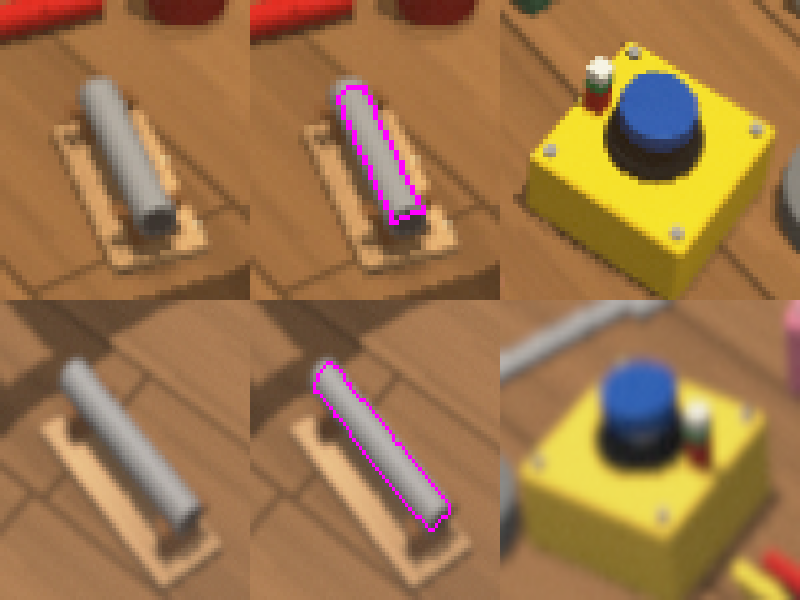

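The c3 crop confirms the choices. The tube lies on the wooden rest (mask outlined in magenta), and the yellow box has a blue button with a white/green/red post. Now I move to the bar.

```bash
python3 -m jog '[[0,0,-0.05,0,0,0,60],[0,0,0,-0.02,0.03,0,60],[0,0,0,-0.021,0.031,0,60],[0,0,0,0,0,0.03,60],[0,0,0,0,0,0.025,60],[0,0,0,0,0,0,60]]' 40
python3 - <<'E'
from h import *
c=Cam("wrist"); s=observe(); print(s["position"],s["ft_force"])
cv2.imwrite("pics/w1.png",c.im[:,:,::-1])
E
```

```text
time_s: 1.05
position: [0.6122, -0.0378, 0.1746]
tool_rot: [[-0.05, 0.999, -0.004], [0.999, 0.05, 0.001], [0.001, -0.004, -1.0]]
ft_force: [0.4, -1.0, 0.3]
grip_width: 0.0513
gripper_force: 0.0
[ 0.6128784  -0.0378588   0.17628279] [ 0.10774585 -0.28132752  1.02345425]
```

View pics/w1.png

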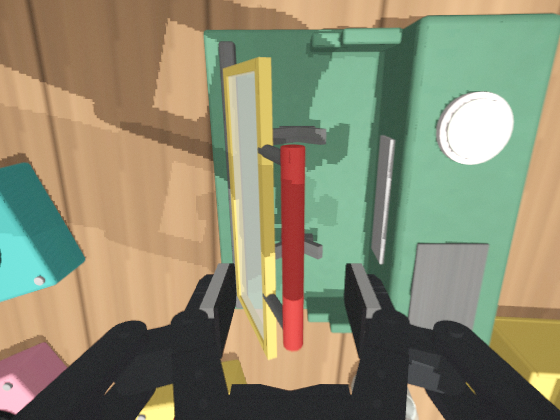

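The wrist view shows the red bar running from (293,150) to (293,345), between the fingers at (235,290) and (355,290). Next I descend and pinch it.

```bash
python3 -m jog '[[0,0,0,0,0,0.037,60],[0,0,0,0,0,0,5],[0,0,0,0,0,0,5],[0,0,0,0,0,0,5],[0,0,0,0,0,0,5]]' 40
python3 - <<'E'
from h import *
P=np.load("press.npz");R,t=P["R"],P["t"]
s=observe(); p=s["position"]; q=R.T@(p[:2]-t); print(q,p[2],"angle",.7-np.arctan2(q[0],p[2]+.0187-.035))
a=np.arange(.30,1.62,.1); a[-1]=1.62
x=130*np.sin(.7-a); z=35+130*np.cos(.7-a)
print(np.round(np.c_[a[1:],np.diff(x),-np.diff(z)],1))
E
```

```text
time_s: 1.72
position: [0.6139, -0.038, 0.1414]
tool_rot: [[-0.05, 0.999, 0.004], [0.999, 0.05, -0.001], [-0.001, 0.004, -1.0]]
ft_force: [0.1, 0.2, 5.6]
grip_width: 0.0106
gripper_force: 39.4
[ 0.05186906 -0.00097708] 0.1413640899602203 angle 0.3068517921383627
[[  0.4 -12.2  -4.5]
 [  0.5 -12.6  -3.2]
 [  0.6 -12.8  -1.9]
 [  0.7 -13.   -0.6]
 [  0.8 -13.    0.6]
 [  0.9 -12.8   1.9]
 [  1.  -12.6   3.2]
 [  1.1 -12.2   4.5]
 [  1.2 -11.7   5.7]
 [  1.3 -11.1   6.8]
 [  1.4 -10.3   7.9]
 [  1.5  -9.5   8.9]
 [  1.6 -10.2  11.8]]
```

```bash
python3 -m jog '[[0,0,0,0,-0.0122,-0.0045,5],[0,0,0,0,-0.0126,-0.0032,5],[0,0,0,0,-0.0128,-0.0019,5],[0,0,0,0,-0.013,-0.0006,5],[0,0,0,0,-0.013,0.0006,5],[0,0,0,0,-0.0128,0.0019,5],[0,0,0,0,-0.0126,0.0032,5]]'; python3 -m jog '[[0,0,0,0,-0.0122,0.0045,5],[0,0,0,0,-0.0117,0.0057,5],[0,0,0,0,-0.0111,0.0068,5],[0,0,0,0,-0.0103,0.0079,5],[0,0,0,0,-0.0095,0.0089,5],[0,0,0,0,-0.009,0.01,5],[0,0,0,0,0,0,5],[0,0,0,0,0,0,5]]'
python3 - <<'E'
from h import *
P=np.load("press.npz");R,t=P["R"],P["t"]
s=observe(); p=s["position"]; q=R.T@(p[:2]-t); print(q,p[2],"angle",.7-np.arctan2(q[0],p[2]+.0187-.035))
E
```

```text
time_s: 2.6
position: [0.5259, -0.0428, 0.1461]
tool_rot: [[-0.05, 0.999, 0.008], [0.999, 0.05, -0.002], [-0.002, 0.007, -1.0]]
ft_force: [6.5, -0.4, -2.7]
grip_width: 0.01
gripper_force: 41.5
time_s: 3.6
position: [0.4609, -0.0462, 0.1006]
tool_rot: [[-0.05, 0.999, 0.001], [0.999, 0.05, -0.001], [-0.002, 0.001, -1.0]]
ft_force: [-0.1, -4.7, 5.3]
grip_width: 0.0105
gripper_force: 43.6
[-0.10131261 -0.00136299] 0.10064343458669528 angle 1.5765460432772693
```

```bash
python3 -m jog '[[0,0,0,0,0,0,50],[0,0,0,0,0,0,50],[0,0,0,0,0,-0.05,60],[0,0,0,0,0,-0.06,80],[0,0,0,0,0.05,-0.02,100],[0,0,0,0,0.05,0,100],[0,0,0,0,0,0,100]]'
python3 - <<'E'
from h import *
P=np.load("press.npz");R,t=P["R"],P["t"]
c=Cam("wrist"); im=c.im.copy()
def w(x,y,z): return np.r_[R@np.array([x,y])/1e3+t,z/1e3]
for x,y,z in[(-20,130,20),(-20,-130,20),(210,130,20),(125,125,95),(125,-125,95),(35,50,60),(75,50,60),(35,-50,60),(75,-50,60),(55,50,50),(55,-50,50),(-100,0,119)]:
    u=c.proj(w(x,y,z))[0]; print((x,y,z),u.round(1)); cv2.circle(im,tuple(int(v) for v in u.round()),2,(255,0,255),-1)
cv2.imwrite("pics/w2.png",cv2.resize(im[:,:,::-1],(784,588)))
E
```

```text
time_s: 4.47
position: [0.5619, -0.0401, 0.2287]
tool_rot: [[-0.051, 0.999, -0.001], [0.999, 0.051, 0.001], [0.001, -0.001, -1.0]]
ft_force: [-1.1, 0.7, -0.5]
grip_width: 0.0857
gripper_force: 0.0
(-20, 130, 20) [268.4  40.6]
(-20, -130, 20) [272.7 282.6]
(210, 130, 20) [514.7  39.4]
(125, 125, 95) [460.5  31.9]
(125, -125, 95) [418.  319.3]
(35, 50, 60) [328.1 132.1]
(75, 50, 60) [372.2 132. ]
(35, -50, 60) [324.3 233.7]
(75, -50, 60) [364.2 233.8]
(55, 50, 50) [348.4 130.9]
(55, -50, 50) [342.8 230. ]
(-100, 0, 119) [162.6 204.2]
```

View pics/w2.png

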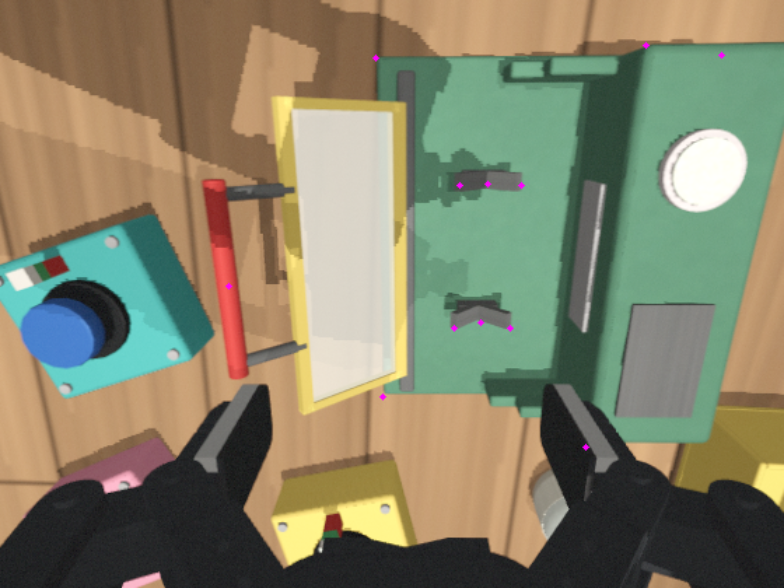

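The wrist view shows the guard fully down, with the bar at (228,285). The predicted saddle points (488,184) and (481,322) fall on the V saddles and the predicted bed corner on the real corner, so the press pose is good to 1-2 mm. Now to the tube.

```bash
python3 -m jog '[[0,0,0,0.0495,-0.0098,0,100],[0,0,0,0.0495,-0.0098,0,100],[0,0,0,0.0495,-0.0098,0,100],[0,0,0,0.0495,-0.0098,0,100],[0,0,0,0.0495,-0.0098,0,100],[0,0,0,0.0495,-0.0098,0,100],[0,0,0.158,0,0,0,100],[0,0,0.157,0,0,0,100],[0,0,0,0,0,0,100]]'
cat > tube.py <<'E'
from h import *
import sys
np.set_printoptions(precision=4,suppress=True)
c=Cam("wrist"); z=float(sys.argv[1])
m=c.mask((0,0,60),(180,45,255),(200,20,420,330)); m=cv2.morphologyEx(m,cv2.MORPH_OPEN,np.ones((3,3)))
b=[k for k in c.blobs(m,200)][:3]
for k in b:
    e=ends(k); print(k[0],k[1],[c.plane(p,z) for p in e])
    A,B=[c.plane(p,z)[:2] for p in e]; d=A-B; print("len",np.linalg.norm(d),"mid",(A+B)/2,"tilt from y",np.arctan2(d[0],d[1]))
    cv2.drawContours(c.im,[k[2]],-1,(255,0,255),1)
s=observe(); print(s["position"],s["tool_rot"])
cv2.imwrite("pics/%s.png"%sys.argv[2],c.im[:,:,::-1])
E
python3 tube.py 0.042 w3
```

```text
time_s: 5.65
position: [0.4857, 0.2529, 0.23]
tool_rot: [[0.26, 0.965, -0.001], [0.965, -0.26, -0.0], [-0.0, -0.001, -1.0]]
ft_force: [-0.9, -0.5, -0.2]
grip_width: 0.0854
gripper_force: 0.0
3221.0 ((290.5, 177.5), (139.0, 25.0), 90.0) [array([0.505 , 0.3207, 0.042 ]), array([0.4678, 0.1816, 0.042 ])]
len 0.14393687060791135 mid [0.4864 0.2511] tilt from y 0.2618683390770475
377.0 ((411.479248046875, 291.17877197265625), (43.548851013183594, 12.45280933380127), 59.74356460571289) [array([0.5775, 0.1203, 0.042 ]), array([0.5939, 0.0655, 0.042 ])]
len 0.057235589729208704 mid [0.5857 0.0929] tilt from y -0.2915283128499417
[0.4859 0.2529 0.23  ] [[ 0.2589  0.9659 -0.0007]
 [ 0.9659 -0.2589 -0.0001]
 [-0.0003 -0.0006 -1.    ]]
```

View pics/w3.png

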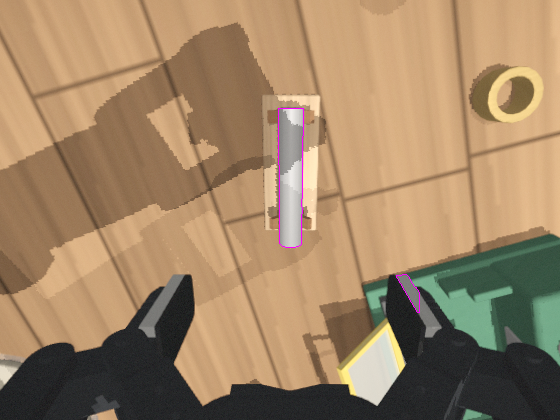

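The wrist view shows the tube from (290,108) to (290,246), aligned with the tool and centred between the fingers. I descend and grip.

```bash
python3 -m jog '[[0,0,0,0,0,0.055,100],[0,0,0,0,0,0.055,90],[0,0,0,0,0,0.05,70],[0,0,0,0,0,0.029,70],[0,0,0,0,0,0.019,70],[0,0,0,0,0,0,10],[0,0,0,0,0,0,10],[0,0,0,0,0,0,10],[0,0,0,0,0,0,10]]' 50; python3 -m jog '[[0,0,0,0,0,0,10],[0,0,0,0,0,-0.03,10],[0,0,0,0,0,-0.055,10],[0,0,0,0,0,-0.06,10],[0,0,0,0,0,-0.06,10],[0,0,-0.158,0,0,0,10],[0,0,-0.157,0,0,0,10],[0,0,0,0,0,0,10]]'
python3 - <<'E'
from h import *
P=np.load("press.npz");R,t=P["R"],P["t"]; s=observe(); p=s["position"]; T=s["tool_rot"]
tg=R@np.array([.055,0])+t; print("target",tg,"tool shift",T.T@np.r_[tg-p[:2],0], "yaw err",np.arctan2(-T[0,0],T[1,0])-np.arctan2(R[1,0],R[0,0]))
W=Cam("scene"); cv2.imwrite("pics/s4.png",W.im[150:330,190:430][:,:,::-1].repeat(3,0).repeat(3,1))
E
```

```text
time_s: 6.82
position: [0.4863, 0.2533, 0.023]
tool_rot: [[0.261, 0.965, 0.0], [0.965, -0.261, 0.0], [0.0, 0.0, -1.0]]
ft_force: [-5.9, 1.0, 7.0]
grip_width: 0.0234
gripper_force: 49.4
time_s: 7.82
position: [0.4867, 0.2531, 0.2274]
tool_rot: [[-0.049, 0.999, 0.001], [0.999, 0.049, 0.0], [0.0, 0.001, -1.0]]
ft_force: [-0.7, -0.4, -2.1]
grip_width: 0.0235
gripper_force: 49.6
target [ 0.61693147 -0.03690612] tool shift [-2.95986528e-01  1.15868067e-01  1.05741453e-04] yaw err -0.0019228818227979491
```

View pics/s4.png

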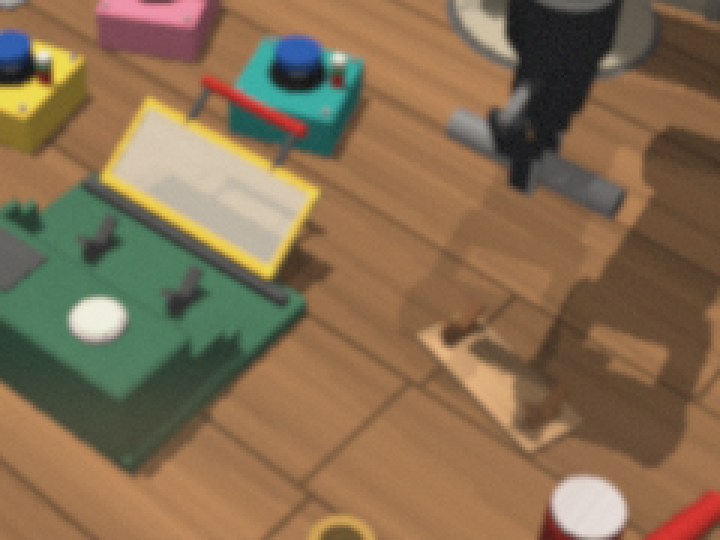

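The scene crop shows the tube held level and centred at crop (535,165); the rest is empty. I carry it over the saddles.

```bash
python3 -m jog '[[0,0,0,-0.0493,0.0193,0,10],[0,0,0,-0.0493,0.0193,0,10],[0,0,0,-0.0493,0.0193,0,10],[0,0,0,-0.0493,0.0193,0,10],[0,0,0,-0.0493,0.0193,0,10],[0,0,0,-0.0495,0.0193,0,10],[0,0,0,0,0,0.06,10],[0,0,0,0,0,0.06,10],[0,0,0,0,0,0.04,10],[0,0,0,0,0,0,10]]'
python3 - <<'E'
from h import *
P=np.load("press.npz");R,t=P["R"],P["t"]; s=observe(); p=s["position"]; T=s["tool_rot"]
tg=R@np.array([.055,0])+t; print("target",tg,"tool shift",T.T@np.r_[tg-p[:2],0], p[2],"yaw err",np.arctan2(-T[0,0],T[1,0])-np.arctan2(R[1,0],R[0,0]))
c=Cam("wrist"); cv2.imwrite("pics/w5.png",cv2.resize(c.im[:,:,::-1],(784,588)))
E
```

```text
time_s: 9.12
position: [0.6157, -0.0365, 0.0645]
tool_rot: [[-0.048, 0.999, -0.006], [0.999, 0.048, 0.001], [0.002, -0.006, -1.0]]
ft_force: [0.3, 1.2, -0.1]
grip_width: 0.0237
gripper_force: 49.5
target [ 0.61693147 -0.03690612] tool shift [-4.98013547e-04  1.17468072e-03 -7.60706813e-06] 0.06447243359252372 yaw err -0.0032335596134955846
```

View pics/w5.png

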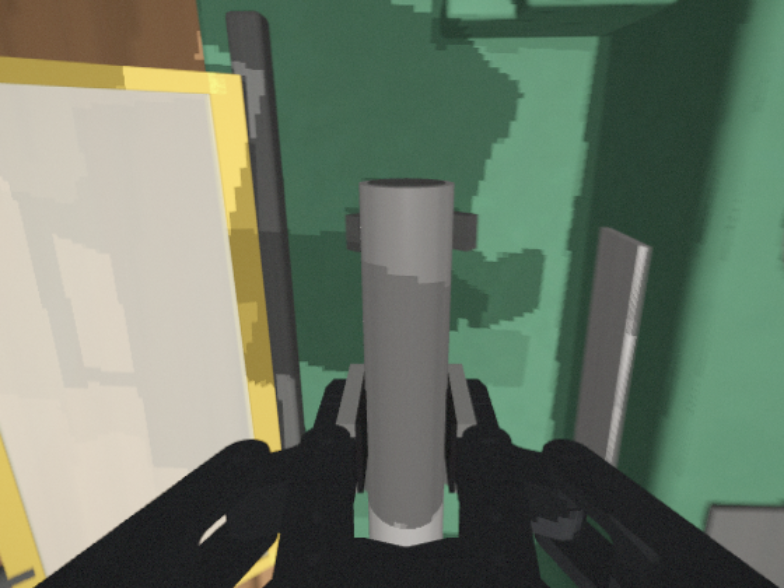

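The wrist view shows the tube at column 407 above the far saddle, which spans 346-477 (centre 411), so it is aligned to about 1 mm. I lower it and release.

```bash
python3 -m jog '[[0,0,0,0,0.001,0.015,10],[0,0,0,0,0,0.01,10],[0,0,0,0,0,0.004,10],[0,0,0,0,0,0.002,10],[0,0,0,0,0,0,10],[0,0,0,0,0,0,10]]'
```

```text
time_s: 9.93
position: [0.6183, -0.0367, 0.0363]
tool_rot: [[-0.05, 0.999, 0.001], [0.999, 0.05, -0.0], [-0.0, 0.001, -1.0]]
ft_force: [0.1, 0.1, -2.0]
grip_width: 0.0236
gripper_force: 49.5
```

```bash
python3 -m jog '[[0,0,0,0,0,0.002,10],[0,0,0,0,0,0.0015,10],[0,0,0,0,0,0,10],[0,0,0,0,0,0,10]]'
```

```text
time_s: 10.42
position: [0.6182, -0.0367, 0.0337]
tool_rot: [[-0.05, 0.999, 0.001], [0.999, 0.05, -0.0], [-0.0, 0.001, -1.0]]
ft_force: [-4.4, 0.9, 8.5]
grip_width: 0.0232
gripper_force: 50.6
```

```bash
python3 -m jog '[[0,0,0,0,0,0,45],[0,0,0,0,0,0,55],[0,0,0,0,0,0,60],[0,0,0,0,0,-0.03,60],[0,0,0,0,0,-0.06,60],[0,0,0,0,0,-0.06,60],[0,0,0,0,-0.05,-0.04,60],[0,0,0,0,0,0,60]]'
python3 - <<'E'
from h import *
P=np.load("press.npz");R,t=P["R"],P["t"]
c=Cam("wrist"); W=Cam("scene"); S=Cam("side"); w=lambda x,y,z:np.r_[R@np.array([x,y])/1e3+t,z/1e3]
for k,f in((c,cv2),(W,cv2),(S,cv2)):
    for q in[(55,70,50),(55,-70,50),(55,0,50)]: print(k.proj(w(*q))[0].round(1),end=" ")
m=c.mask((0,0,60),(180,45,255),(250,20,420,330)); m=cv2.morphologyEx(m,cv2.MORPH_OPEN,np.ones((3,3)))
for k in c.blobs(m,300)[:2]:
    e=ends(k); A=[R.T@(c.plane(p,.052)[:2]-t) for p in e]; print(k[0],k[1],A)
a=cv2.resize(c.im[20:350,150:480],(500,500)); b=np.vstack([cv2.resize(W.im[195:285,190:290],(278,250)),cv2.resize(S.im[170:260,265:365],(278,250))])
cv2.imwrite("pics/w6.png",np.hstack([a,b])[:,:,::-1]); print(observe()["position"])
E
```

```text
time_s: 11.42
position: [0.5685, -0.0391, 0.2253]
tool_rot: [[-0.05, 0.999, 0.006], [0.999, 0.05, -0.002], [-0.002, 0.006, -1.0]]
ft_force: [1.5, -0.0, -0.6]
grip_width: 0.0515
gripper_force: 0.0
[341.5 108.7] [334.8 248.8] [337.9 183.7] [256.2 246.3] [216.6 221.7] [235.9 233.7] [291.8 213. ] [322.6 238. ] [306.8 225.1] 4270.0 ((262.0, 176.99996948242188), (23.999996185302734, 193.99996948242188), 0.0) [array([-0.0162727 ,  0.09422693]), array([-0.02147181, -0.09823447])]
4144.5 ((339.8912658691406, 180.43783569335938), (48.030391693115234, 145.45091247558594), 1.1457629203796387) [array([0.05451831, 0.07095916]), array([ 0.0586993 , -0.07402383])]
[ 0.56943458 -0.0390776   0.22069037]
```

View pics/w6.png

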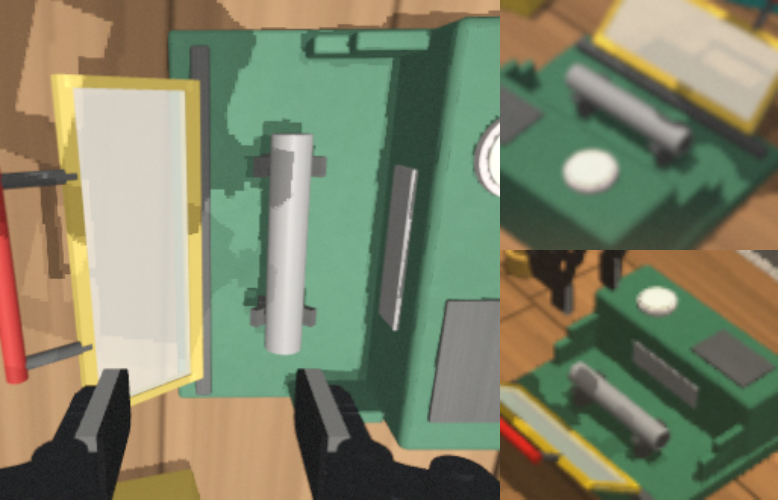

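The pictures show the tube seated in both saddles (left panel, (288,243)) and the guard down, with the bar at (5,280). I go back to the bar.

```bash
python3 -m jog '[[0,0,0,0,-0.054,0,60],[0,0,0,0,-0.0545,0,60],[0,0,0,0,0,0.05,60],[0,0,0,0,0,0.045,60],[0,0,0,0,0,0.025,60],[0,0,0,0,0,0,5],[0,0,0,0,0,0,5],[0,0,0,0,0,0,5],[0,0,0,0,0,0,5]]' 40
python3 - <<'E'
from h import *
P=np.load("press.npz");R,t=P["R"],P["t"]
s=observe(); p=s["position"]; q=R.T@(p[:2]-t); print(q,p[2],"angle",.7-np.arctan2(q[0],p[2]+.0187-.035))
a=np.r_[np.arange(1.58,0,-.12),0.0,-.02]
x=130*np.sin(.7-a); z=35+130*np.cos(.7-a)
print(np.round(np.c_[a[1:],np.diff(x),-np.diff(z)],1))
E
```

```text
time_s: 12.7
position: [0.4609, -0.0447, 0.1022]
tool_rot: [[-0.05, 0.999, 0.0], [0.999, 0.05, -0.001], [-0.001, 0.0, -1.0]]
ft_force: [-3.7, -1.5, 3.8]
grip_width: 0.01
gripper_force: 39.5
[-0.10120495  0.00017134] 0.10219332130533833 angle 1.5670535476042913
[[  1.5  10.6 -11.4]
 [  1.3  11.9 -10. ]
 [  1.2  13.   -8.5]
 [  1.1  14.   -6.9]
 [  1.   14.7  -5.2]
 [  0.9  15.2  -3.4]
 [  0.7  15.5  -1.6]
 [  0.6  15.6   0.3]
 [  0.5  15.4   2.2]
 [  0.4  15.1   4. ]
 [  0.3  14.5   5.8]
 [  0.1  13.7   7.5]
 [  0.   12.7   9.1]
 [  0.    2.    1.7]
 [ -0.    2.    1.7]]
```

```bash
python3 -m jog '[[0,0,0,0,0.0106,-0.0114,5],[0,0,0,0,0.0119,-0.01,5],[0,0,0,0,0.013,-0.0085,5],[0,0,0,0,0.014,-0.0069,5],[0,0,0,0,0.0147,-0.0052,5],[0,0,0,0,0.0152,-0.0034,5],[0,0,0,0,0.0155,-0.0016,5],[0,0,0,0,0.0156,0.0003,5]]'; python3 -m jog '[[0,0,0,0,0.0154,0.0022,5],[0,0,0,0,0.0151,0.004,5],[0,0,0,0,0.0145,0.0058,5],[0,0,0,0,0.0137,0.0075,5],[0,0,0,0,0.0127,0.0091,5],[0,0,0,0,0.003,0.0025,5],[0,0,0,0,0,0,5],[0,0,0,0,0,0,5]]'
python3 - <<'E'
from h import *
P=np.load("press.npz");R,t=P["R"],P["t"]
s=observe(); p=s["position"]; q=R.T@(p[:2]-t); print(q,p[2],"angle",.7-np.arctan2(q[0],p[2]+.0187-.035))
E
```

```text
time_s: 13.7
position: [0.5715, -0.0388, 0.1495]
tool_rot: [[-0.05, 0.999, 0.0], [0.999, 0.05, -0.0], [-0.0, 0.0, -1.0]]
ft_force: [-4.1, -0.6, 6.3]
grip_width: 0.0102
gripper_force: 42.1
time_s: 14.7
position: [0.646, -0.0348, 0.1169]
tool_rot: [[-0.05, 0.999, 0.001], [0.999, 0.05, 0.001], [0.001, 0.001, -1.0]]
ft_force: [-0.4, 5.1, 1.4]
grip_width: 0.0104
gripper_force: 43.9
[0.08414449 0.00058862] 0.1169031826009006 angle 0.0034546725689482694
```

```bash
python3 -m jog '[[0,0,0,0,0.002,0.0017,5],[0,0,0,0,0.002,0.0017,5],[0,0,0,0,0,0,5],[0,0,0,0,0,0,5]]'
python3 - <<'E'
from h import *
P=np.load("press.npz");R,t=P["R"],P["t"]
s=observe(); p=s["position"]; q=R.T@(p[:2]-t); print(q,p[2],"angle",.7-np.arctan2(q[0],p[2]+.0187-.035))
E
```

```text
time_s: 15.2
position: [0.6463, -0.0348, 0.1166]
tool_rot: [[-0.05, 0.999, -0.007], [0.999, 0.05, -0.0], [0.0, -0.007, -1.0]]
ft_force: [-26.6, 4.7, 28.2]
grip_width: 0.0103
gripper_force: 46.9
[0.08443011 0.00058811] 0.11656961355835738 angle 0.00015066870082192096
```

The guard is at its stop (angle 0). I ease off, release, rise and go above the yellow box's button.

```bash
python3 -m jog '[[0,0,0,0,-0.0035,-0.003,5],[0,0,0,0,0,0,40],[0,0,0,0,0,0,45],[0,0,0,0,0,-0.05,45],[0,0,0,0,0,-0.055,45],[0,0,0,0,0,0,45]]'; python3 -m jog '[[0,0,0,-0.0453,-0.0225,0,30],[0,0,0,-0.0453,-0.0225,0,5],[0,0,0,-0.0453,-0.0225,0,0],[0,0,0,-0.0453,-0.0225,0,0],[0,0,0,-0.0453,-0.0225,0,0],[0,0,0,-0.0453,-0.0225,0,0],[0,0,0,0,0,0,0],[0,0,0,0,0,0,0]]'
python3 - <<'E'
from h import *
P=np.load("press.npz");R,t=P["R"],P["t"]
s=observe(); p=s["position"]
c=Cam("wrist"); S=Cam("side"); W=Cam("scene")
for k in c.blobs(c.mask((108,130,50),(125,255,255)),200)[:3]:
    (u,v),r=cv2.minEnclosingCircle(k[2]); print("blue",k[0],(u,v),r,c.plane((u,v),.082))
for n,k,box in(("side",S,(330,270,365,310)),("scene",W,(175,150,210,185))):
    b=k.blobs(k.mask((108,150,60),(125,255,255),box),30)
    if b: print(n,b[0][1],k.plane(b[0][1][0],.08))
b=W.blobs(W.mask((0,150,90),(8,255,255),(190,180,270,225)),20); bs=S.blobs(S.mask((0,190,110),(6,255,255),(290,180,345,215)),20)
if b and bs:
    B,e=tri(S,bs[0][1][0],W,b[0][1][0]); q=R.T@(B[:2]-t); print("bar",q,B[2],e,"angle",.7-np.arctan2(q[0],B[2]-.035))
print(p,s["tool_rot"])
cv2.imwrite("pics/w7.png",np.hstack([c.im,cv2.resize(W.im[180:290,180:300],(240,220))[np.clip(np.arange(420),0,219)]])[:,:,::-1])
E
```

```text
time_s: 15.95
position: [0.6479, -0.0359, 0.2263]
tool_rot: [[-0.05, 0.999, 0.009], [0.999, 0.05, -0.003], [-0.003, 0.009, -1.0]]
ft_force: [0.3, -0.2, -1.0]
grip_width: 0.0385
gripper_force: 0.0
time_s: 16.95
position: [0.525, -0.3132, 0.2209]
tool_rot: [[-0.05, 0.999, -0.001], [0.999, 0.05, 0.001], [0.001, -0.001, -1.0]]
ft_force: [-0.4, 0.3, 0.4]
grip_width: 0.0004
gripper_force: 0.0
blue 945.5 (56.0, 171.5) 32.17539978027344 [ 0.3269328  -0.30301603  0.082     ]
blue 415.0 (288.8782043457031, 193.81863403320312) 27.373132705688477 [ 0.52454966 -0.3125702   0.082     ]
side ((346.0, 292.5), (13.0, 16.0), 90.0) [ 0.52362413 -0.31450621  0.08      ]
scene ((192.5, 166.5), (9.0, 11.0), 90.0) [ 0.52815085 -0.30942908  0.08      ]
bar [ 0.08417729 -0.01143129] 0.12822093760934883 0.01244849730564648 angle -0.03446292749204749
[ 0.52495046 -0.3131792   0.2208936 ] [[-4.96702113e-02  9.98765324e-01 -8.35717733e-04]
 [ 9.98765188e-01  4.96709944e-02  9.43970451e-04]
 [ 9.84315884e-04 -7.87798567e-04 -9.99999205e-01]]
```

View pics/w7.png

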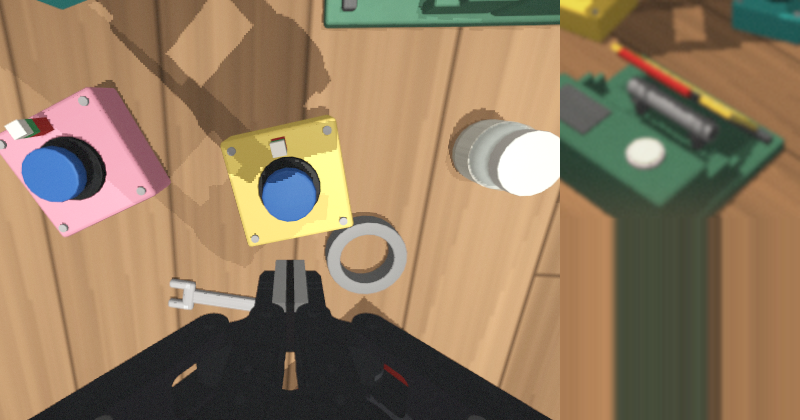

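The wrist view shows the yellow box's blue button at (289,194), directly below the TCP; the pink look-alike is off to the left. The inset shows the guard shut over the tube. I descend in steps.

```bash
python3 -m jog '[[0,0,0,0,0,0.055,0],[0,0,0,0,0,0.05,0],[0,0,0,0,0,0.024,0],[0,0,0,0,0,0,0],[0,0,0,0,0,0,0]]'; python3 -m jog '[[0,0,0,0,0,0.003,0],[0,0,0,0,0,0.003,0],[0,0,0,0,0,0.002,0],[0,0,0,0,0,0,0],[0,0,0,0,0,0,0]]'
```

```text
time_s: 17.73
position: [0.5257, -0.3135, 0.0942]
tool_rot: [[-0.051, 0.999, 0.002], [0.999, 0.051, -0.002], [-0.002, 0.002, -1.0]]
ft_force: [-0.3, 0.5, 1.1]
grip_width: 0.0001
gripper_force: 0.0
time_s: 18.35
position: [0.5249, -0.3135, 0.0848]
tool_rot: [[-0.05, 0.999, 0.0], [0.999, 0.05, -0.0], [-0.0, 0.0, -1.0]]
ft_force: [-0.9, 0.5, -0.3]
grip_width: 0.0003
gripper_force: 0.0
```

```bash
python3 -m jog '[[0,0,0,0,0,0.002,0],[0,0,0,0,0,0.002,0],[0,0,0,0,0,0.002,0],[0,0,0,0,0,0.002,0],[0,0,0,0,0,0,0],[0,0,0,0,0,0,0]]'
```

```text
time_s: 19.1
position: [0.5251, -0.3136, 0.0773]
tool_rot: [[-0.05, 0.999, 0.001], [0.999, 0.05, -0.001], [-0.001, 0.001, -1.0]]
ft_force: [-1.2, 0.3, 6.0]
grip_width: -0.0002
gripper_force: 3.2
```

```bash
python3 -m jog '[[0,0,0,0,0,0.002,0],[0,0,0,0,0,0.002,0],[0,0,0,0,0,0.0015,0],[0,0,0,0,0,0,0],[0,0,0,0,0,0,0],[0,0,0,0,0,0,0],[0,0,0,0,0,0,0]]'
python3 - <<'E'
from h import *
W=Cam("scene");S=Cam("side"); print(observe()["position"],observe()["ft_force"])
P=np.load("press.npz");R,t=P["R"],P["t"]
for k,box in((W,(180,140,215,180)),(S,(320,275,345,310))):
    for k2 in k.blobs(k.mask((40,60,30),(85,255,255),box),1)[:2]: print("green",k2[0],k2[1][0])
a=cv2.resize(S.im[265:325,310:380],(390,334)); b=cv2.resize(W.im[180:290,180:300],(364,334))
cv2.imwrite("pics/w8.png",np.hstack([a,b])[:,:,::-1])
E
```

```text
time_s: 19.98
position: [0.5251, -0.3136, 0.072]
tool_rot: [[-0.05, 0.999, 0.001], [0.999, 0.05, -0.001], [-0.001, 0.001, -1.0]]
ft_force: [-1.5, 1.5, 8.3]
grip_width: -0.0002
gripper_force: 4.2
[ 0.52510054 -0.31361496  0.07203835] [-1.37828399  0.17601283  8.04092291]
green 2.0 (331.9411926269531, 288.2353210449219)
```

View pics/w8.png

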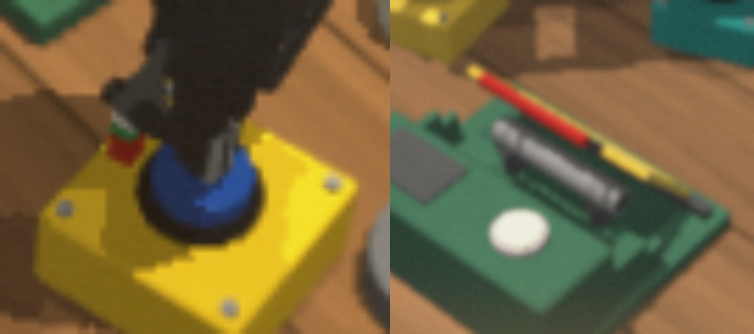

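The button is about 12 mm down with 8 N on it and steady. The guard is shut and the tube is seated.

```bash
python3 -c "
from rig import job; print(job.close_job())"
```

```text
the job is handed in; nothing more can be done
None
```

The job is handed in, with no verdict returned: the tube is seated in the saddles, the guard is shut, and the arm is holding the blue button about 12 mm down at roughly 8 N.

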